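# Shut and lock the lens edger's cover

### The arm

A 6-joint arm with a two-finger parallel gripper is mounted at the origin on the work surface. World frame = base frame: x ahead of the robot, y to its left, z up, the work surface at z = 0. Lengths are in mm, angles in rad, forces in N, time in s.
With the tool pointing down it reaches from about 325 to 775 mm from the base axis. Payload 9.3 kg.
Tool frame: the origin (TCP) lies between the finger pads; the fingertips stand 17 mm ahead of it and the grasp point (between the pads) lies 2 mm behind it; z points along the fingers, x is the direction in which the jaws open and shut, and the axes are right-handed (so a half turn about z gives the same grasp; the last joint's range is limited). The gripper opens to 85 mm and grips with 20 to 120 N. Pads are 22 mm wide; open, the fingers measure 114 mm over their backs; the gripper's body (76 mm by 85 mm) begins 54 mm behind the grasp point. The pads swing forward as they close: fully open they stand 13 mm farther back than shut.
Start: joints at [1.097, 0.259, 0.021, 1.334, 0, 1.418], TCP at [173.43, 521.937, 248.279] pointing down, gripper open.
Joint ranges: [-3.04, 3.04], [-0.91, 1.82], [-1.04, 1.36], [-1.92, 1.95], [-1.52, 1.45], [-3.14, 3.14]. Speed limits (rad/s): [2.22, 2.22, 2.79, 3.14, 3.14, 3.14].

### API

Orientations are given as [roll, pitch, yaw] about the fixed x, y, z axes, in that order (R = Rz(yaw) Ry(pitch) Rx(roll)).
In Python, from workcell import status, camera, manip, spotter gives the robot as it stands.
- The arm moves only by the shell command python3 -m crank 'ROWS' [FORCE]. ROWS is JSON, a list of rows, each a list of 3 entries, a list of its own where there are three numbers: the turn, a rotation vector about the tool's x, y, z in rad, then the shift along the tool's x, y, z in mm, then the finger opening in mm, from 0 to 85.4. In form: [[[ax, ay, az], [x, y, z], gripper], ...]. A call has 1 to 12 rows; each row shifts and turns the commanded pose from where the row before left it, along the tool's axes as they then stand; what a row does not reach is not made up. A row lasts 1/10 s, in which the tool goes at most 50 mm and 8.59 degrees, less where a joint would pass 70% of its speed; a pose out of reach is approached as far as the arm can. A call with a gripper value outside its range is refused whole. The fingers move at their own pace and stop on an object; FORCE is the grip in N (left out, the last holds). Time passes only in rows, so rows that do not move let the fingers close. It gives the time, the measured TCP pose, the force and the opening at its end, in the units of the state.
- status.get_state(): the state, without advancing time (a new reading comes with each control period).
- camera(name): name is "scene" or "top" or "wrist"; returns a dict with "color" (384x512x3 uint8, blue, green, red), "range_z" (384x512 float32, mm along the optical axis (not along the pixel's ray), 0 where there is no reading), "fx", "fy", "cx", "cy" (pixels), "k1" (the pictures are not rectified: a ray, as slopes to the right and down, at radius r is drawn at 1 + k1 r^2 times it, then the intrinsics apply), "view" (4x4, takes a point from world to camera coordinates). Camera axes: x right, y down, z forward; pixel columns grow to the right and rows downward; lengths in mm; the calibration is good to about 2 mm. A picture is of the moment at which its call begins.
- manip.close_job(): hands the job in, once; it reports no verdict.
Trained networks look in the newest picture that a camera, given by its name, has taken for a name from the list of things; names that differ only in an ending like _2 or _b are one class to them, and where a whole thing is asked for, a point or a joint stands for the part that bears it (a point fixed in the world has none). Each returns a list of dicts, best first, with "conf" (0 to 1); they miss things now and then, are a little off and sometimes report something else, mostly with a low value. They report only what shows in the picture. A call takes as long as a camera call. They do not tell look-alikes from the thing itself.
- spotter.recognise(camera, name): "bbox" ([left, top, width, height] in pixels, round what is visible of it).
- spotter.mark_of(camera, name): "at" ([column, row] in pixels: a listed point, or the origin of a listed thing).
The state is a dict: "time_s": time; "joints": joint angles; "dq": joint speeds; "effort": joint torques, N m; "ee_pos": TCP position; "tcp_rot": TCP orientation; "force": force on the tool from outside, world axes, zero at the start; "ft_torque": the same for the moment, N m; "grip_width": finger opening in mm.
Only numpy, scipy, OpenCV 4.12 (cv2) and the standard library are available. Lean on these libraries where they do the work, as an engineer would, in place of code of your own. Each camera call takes 0.05 s, during which the arm holds its last target. There are 200 camera calls.

### The job

Get the bench lens edger ready to run: with your fingertips push its raised blue cover all the way down until it is shut, then set a fingertip in the slot of the round quarter-turn fastener on the cover and turn it clockwise (seen from above) until it stops, so that the cover is locked. Nothing needs gripping: do not swing the cover further open, and leave the tray, bottle, pen pot and orange lens block standing where they are. Finish clear of everything.

Things in the scene. Friction and masses are not known exactly. Their poses are not given: they have to be found in the camera images.
- machine: White bench lens edger, fixed, 250 (x) x 340 (y) x 110 mm high; origin at the centre of its underside on the work surface, front (robot side) at -x, z up. Its blue cover, 210 x 236 x 10 mm, shut, spans x -115 to +95, y -118 to +118 in this frame, upper face 120 mm above the work surface; the fastener's axis is then at x -57, y 0.
- hinge (a point): Point on the cover's hinge line (along the machine's y), middle of the cover's far edge, level with its underside: machine frame x 95, y 0, z 110 mm. Does not move.
- lid (a joint): Cover angle in rad: 0 shut (a stop), grows as the free edge, nearest the robot, swings up; starts 0.30 to 0.55. A friction hinge keeps it where it is left; a few newtons near the free edge push it down. Shut it fully before turning the fastener, whose tongue then passes under a keeper inside the front wall.
- cover_left (a point): Plain spot on the upper face of the cover, good for pushing: 165 mm from the hinge line, 45 mm from the free edge, 85 mm to the machine's +y side of the fastener's axis. Moves with the cover.
- cover_right (a point): The like spot 85 mm to the -y side of the fastener's axis.
- slot: Slot of the fastener, a 100 mm disc on the cover: between two black half-moon cheeks the slot, yellow floor, 38 mm wide, 20 deep, crosses the disc, open at both ends; fingertips fit in. Origin on the turning axis at the slot floor, 4 mm above the cover; slot runs along y, walls at x -19 and +19 mm, z up out of the cover. Turn by pushing a wall sideways in an arc, 20 to 40 mm off the axis.
- cam (a joint): Angle of the fastener in rad, clockwise from above: 0 unlocked (slot along the machine's y, in line with two red marks on the cover), 1.571 locked (slot along the machine's x, in line with the green mark), with a stop at each; starts 0 to 0.35. Turning takes about 0.1 N m; it stays where it is left.
- tray_mid (a point): Blue lens tray 150 x 180 x 40 mm with two lenses and a pair of spectacles, loose on the work surface at the machine's -y side; point at its centre, half-way up. Leave alone.
- bottle_mid (a point): White bottle with a blue cap, 60 mm across, 150 high, loose, standing beside the machine on either side; point at its centre, half-way up. Leave alone.
- pot_mid (a point): Grey pen pot 72 mm across, 85 high, pens up to 130 mm, loose, standing beside the machine on either side; point at its centre, half-way up the pot. Leave alone.
- block_mid (a point): Small orange lens block, 32 mm across, 36 high, loose, standing on the machine's top deck at the -y side of the cover; point at its centre, half-way up. Leave alone.
Things that resemble listed ones, but are neither listed nor needed, are in the scene too. Several things look just like the part that bears tray_mid: the one meant starts nearest to the robot's base.

How it is judged:
By the outcome, as a careful person would: the job done as asked, in the order asked, and still so for the second after the job is handed in, with the robot touching nothing.
It also fails if it takes over 45 s, if anything falls off the work surface, if the arm or the gripper's body presses on something with over 40 N, if the wrist force passes 120 N, or if a joint passes its speed limit or range.

## Working session

There is one attempt and no reset: what is moved stays moved. The work goes in short steps, Python scripts to look and compute and a shell command to move; the robot and the scene stay as the last step left them, time stands still between calls to the robot, and variables do not carry over. Pictures are saved under pics/ and viewed, about 8 in all and at most 12, crops included, and the job is handed in when it is done.

```bash
mkdir -p pics
cat > h.py <<'E'
import numpy as np, cv2
from workcell import status, camera, manip, spotter
def unproj(c,u,v,z=None):
    # pixel -> world using depth (median 5x5) 
    if z is None:
        p=c["range_z"][int(v)-2:int(v)+3,int(u)-2:int(u)+3]; p=p[p>0]; z=np.median(p)
    K=np.array([[c["fx"],0,c["cx"]],[0,c["fy"],c["cy"]],[0,0,1.]])
    s=cv2.undistortPoints(np.array([[[u,v]]],float),K,np.array([c["k1"],0,0,0.]))[0,0]
    return (np.linalg.inv(c["view"])@[s[0]*z,s[1]*z,z,1])[:3]
def proj(c,P):
    q=c["view"]@np.append(P,1); s=q[:2]/q[2]; k=1+c["k1"]*(s@s)
    return np.array([c["fx"]*s[0]*k+c["cx"],c["fy"]*s[1]*k+c["cy"]])
E
python3 - <<'E'
from h import *
np.set_printoptions(precision=1,suppress=True)
ims=[]
for n in ["scene","top"]:
    c=camera(n); ims.append(c["color"])
    print(n,c["fx"],c["k1"],np.linalg.inv(c["view"])[:3,3])
    for t in ["machine","hinge","cover_left","cover_right","slot","tray_mid","bottle_mid","pot_mid","block_mid"]:
        for d in spotter.mark_of(n,t)[:3]:
            try: print(t,round(d["conf"],2),np.array(d["at"]),unproj(c,*d["at"]))
            except Exception as e: print(t,d,e)
cv2.imwrite("pics/a.png",cv2.resize(np.vstack(ims),(400*1,600)) if 0 else ims[0]);cv2.imwrite("pics/b.png",ims[1])
s=status.get_state();print(s)
E
```

```text
scene 374.28106680844877 -0.11054467116270351 [1172.3  175.1  976.8]
machine 0.64 [283.2 211.6] [638.6 -53.4 123.6]
hinge 0.66 [264.3 208.1] [ 646.6 -108.4  110. ]
cover_left 0.77 [323.5 177.5] [516.6   4.3 179. ]
cover_right 0.97 [277.6 145.5] [ 476.1 -162.2  181.5]
slot 0.5 [296.4 160.5] [501.4 -87.6 182.2]
tray_mid 0.81 [148.7 137.1] [ 525.7 -666.8    7.8]
tray_mid 0.47 [266.1 208.8] [ 645.1 -103.4  108.5]
bottle_mid 0.87 [335.1 261.1] [697.6 130.4 109.3]
pot_mid 0.72 [216.9 174.3] [ 576.9 -321.8   55.9]
block_mid 0.67 [240.2 166.9] [ 571.5 -234.   138.1]
top 419.2391564469031 -0.005753045148534507 [ 317.9 -132.4 1476.5]
machine 0.62 [229.5 198.9] [508.6 -97.  178. ]
hinge 0.55 [234.1 160.6] [ 648.3 -111.9  108.2]
cover_left 0.95 [196.2 201. ] [502.6   6.  185.8]
cover_right 0.89 [252.  211.6] [ 466.7 -166.4  185.7]
slot 0.44 [227.1 201.1] [501.2 -89.6 182.3]
tray_mid 0.78 [310.7 232.7] [ 409.9 -375.1    5.1]
tray_mid 0.72 [384.5 192.1] [ 549.7 -646.6    3.9]
bottle_mid 0.85 [166.3 157.1] [665.7 116.3 100.6]
pot_mid 0.94 [294.9 183.6] [ 585.5 -326.6    4.7]
block_mid 0.48 [274.9 180.7] [ 571.4 -244.   140.5]
{'time_s': 1.0, 'joints': array([ 1.1,  0.3,  0. ,  1.3, -0. ,  1.4]), 'dq': array([ 0.,  0., -0., -0., -0., -0.]), 'effort': array([  0. , -55.5,  34.5,   0. ,  -0. ,   0. ]), 'ee_pos': array([173.4, 521.9, 248.3]), 'tcp_rot': array([ 3.1, -0. ,  1.2]), 'force': array([ 0.1, -0.4,  0.1]), 'ft_torque': array([-0.,  0., -0.]), 'grip_width': 85.45317622210194}
```

View pics/a.png

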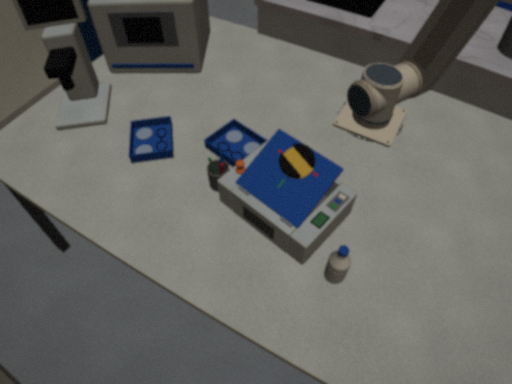

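View pics/b.png

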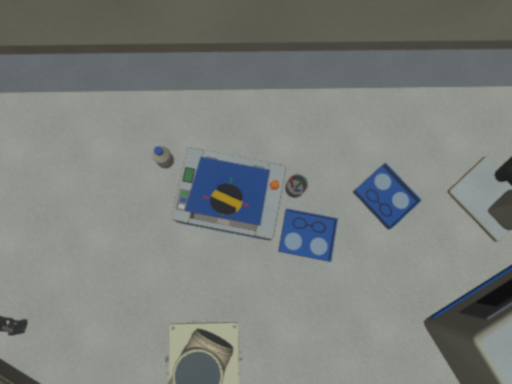

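The scene view shows the raised blue cover at about (290,180), with the near tray at (236,142) and a look-alike tray at (152,138). The top view shows the cover at (230,190), fastener (227,198), bottle (162,156), pot (296,185) and block (275,184). The near tray (309,235) is the one meant, since the one at (387,195) is farther from the base. I'll leave both alone. Next I fit the cover plane.

```bash
cat >> h.py <<'E'
def cloud(c,m):
    v,u=np.nonzero(m&(c["range_z"]>0)); z=c["range_z"][v,u].astype(float)
    K=np.array([[c["fx"],0,c["cx"]],[0,c["fy"],c["cy"]],[0,0,1.]])
    s=cv2.undistortPoints(np.stack([u,v],1)[:,None].astype(float),K,np.array([c["k1"],0,0,0.]))[:,0]
    return (np.linalg.inv(c["view"])@np.c_[s*z[:,None],z,np.ones(len(z))].T).T[:,:3]
def near(P,lo=105): return (P[:,0]>400)&(P[:,0]<720)&(P[:,1]>-270)&(P[:,1]<80)&(P[:,2]>lo)
def fitlid(n,verbose=True):
    c=camera(n); hsv=cv2.cvtColor(c["color"],cv2.COLOR_BGR2HSV)
    blue=cv2.inRange(hsv,(105,120,40),(130,255,255))>0
    P=cloud(c,blue); P=P[near(P)]
    for _ in range(3):
        m=P.mean(0); nrm=np.linalg.svd(P-m,full_matrices=False)[2][2]; nrm*=np.sign(nrm[2])
        P=P[abs((P-m)@nrm)<6]
    ang=np.arccos(nrm[2]); r=cv2.minAreaRect(P[:,:2].astype(np.float32))
    print(n,"pts",len(P),"normal",nrm.round(3),"angle",ang.round(3),"yaw_n",np.arctan2(nrm[1],nrm[0])-np.pi*0)
    print(" corners",cv2.boxPoints(r).round(0).tolist(),"size",np.round(r[1]),"ang",r[2],"z at centre",m.round(1))
    Y=cloud(c,cv2.inRange(hsv,(18,110,60),(36,255,255))>0); Y=Y[near(Y)]
    if len(Y)>20:
        ym=Y.mean(0); d=np.linalg.svd(Y-ym,full_matrices=False)[2][0]; print(" yellow",len(Y),ym.round(1),"dir",(d*np.sign(d[1])).round(3))
    return c,nrm,m
E
python3 - <<'E'
from h import *
c,_,_=fitlid("scene");c,_,_=fitlid("top")
cv2.imwrite("pics/c.png",cv2.resize(c["color"][130:270,150:350],(800,560),interpolation=cv2.INTER_CUBIC))
# machine top deck: points z 100..116 ; white
for n in ["top"]:
    P=cloud(c,np.ones((384,512),bool)); P=P[near(P,95)]; Q=P[(P[:,2]<118)]
    r=cv2.minAreaRect(P[:,:2].astype(np.float32)); print(cv2.boxPoints(r).round(),r); print(np.median(Q[:,2]))
E
```

```text
scene pts 4283 normal [ 0.381 -0.081  0.921] angle 0.401 yaw_n -0.20924899794138338
 corners [[428.0, -186.0], [615.0, -225.0], [663.0, 4.0], [476.0, 43.0]] size [234. 191.] ang 78.11969757080078 z at centre [559.8 -86.1 154.3]
 yellow 443 [505.5 -81.8 183.7] dir [ 0.465  0.879 -0.106]
top pts 3013 normal [ 0.383 -0.08   0.92 ] angle 0.402 yaw_n -0.20597262666187277
 corners [[426.0, -186.0], [613.0, -226.0], [660.0, -0.0], [474.0, 39.0]] size [231. 191.] ang 78.0584945678711 z at centre [547.1 -94.8 159. ]
 yellow 272 [507.5 -89.4 182. ] dir [ 0.479  0.867 -0.139]
[[ 386. -233.]
 [ 632. -285.]
 [ 702.   48.]
 [ 456.  100.]] ((543.9791259765625, -92.50849914550781), (340.5897521972656, 251.15643310546875), 78.03823852539062)
109.49828659208492
```

View pics/c.png

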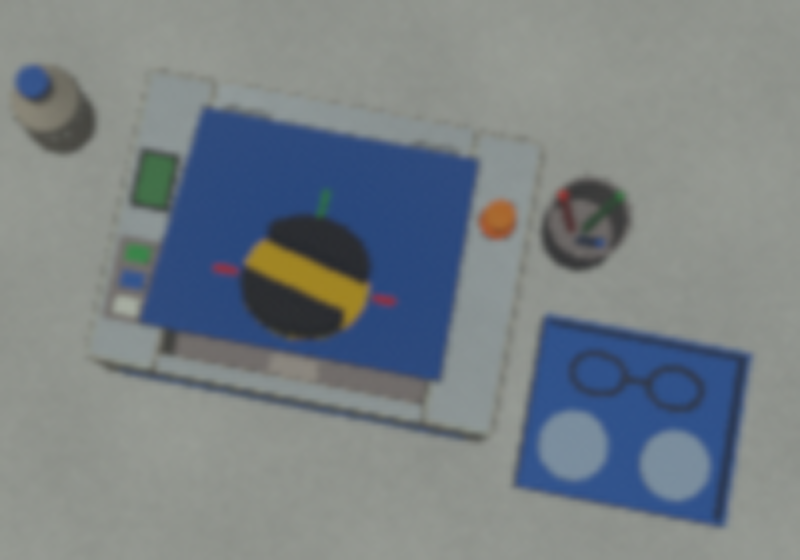

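```bash
cat >> h.py <<'E'
from scipy.spatial.transform import Rotation as R
C0=np.array([545,-91.5]); YAW=-0.208
def m2w(x,y): return C0+np.array([[np.cos(YAW),-np.sin(YAW)],[np.sin(YAW),np.cos(YAW)]])@[x,y]
def go(x,y,z):
    s=status.get_state(); d=np.array([*m2w(x,y),z])-s["ee_pos"]
    t=R.from_euler("xyz",s["tcp_rot"]).inv().apply(d)
    print("t",s["time_s"],"tcp",s["ee_pos"].round(1),s["tcp_rot"].round(3),"F",s["force"].round(1),"grip",round(s["grip_width"],1),"world d",d.round(1),"tool d",t.round(1),"norm",np.linalg.norm(t).round())
E
python3 -c "
from h import *
go(-65,85,248)"
```

```text
t 1.1 tcp [173.4 521.9 248.3] [ 3.142 -0.     1.25 ] F [0.2 0.5 0.1] grip 85.4 world d [ 3.255e+02 -5.168e+02 -3.000e-01] tool d [-3.878e+02  4.719e+02  3.000e-01] norm 611.0
```

```bash
python3 -m crank '[[[0,0,0],[-30,36.5,0],0],[[0,0,0],[-30,36.5,0],0],[[0,0,0],[-30,36.5,0],0],[[0,0,0],[-30,36.5,0],0],[[0,0,0],[-30,36.5,0],0],[[0,0,0],[-30,36.5,0],0],[[0,0,0],[-30,36.5,0],0],[[0,0,0],[-30,36.5,0],0],[[0,0,0],[-30,36.5,0],0],[[0,0,0],[-30,36.5,0],0],[[0,0,0],[-30,36.5,0],0],[[0,0,0],[-30,36.5,0],0]]' 20
python3 -c "
from h import *
go(-65,85,248)"
```

```text
time_s: 2.3
ee_pos: [476.3, 40.2, 248.5]
tcp_rot: [3.141, -0.0, 1.25]
force: [0.8, 1.0, 0.4]
grip_width: 0.0
t 2.3 tcp [476.3  40.2 248.5] [ 3.141 -0.     1.25 ] F [0.8 1.  0.4] grip 0.0 world d [ 22.7 -35.1  -0.5] tool d [-26.2  32.6   0.5] norm 42.0
```

```bash
python3 -m crank '[[[0,0,0],[-28,34,0],0],[[0,0,0.1],[0,0,0],0],[[0,0,0.1],[0,0,0],0],[[0,0,0],[0,0,15],0],[[0,0,0],[0,0,15],0],[[0,0,0],[0,0,10],0],[[0,0,0],[0,0,10],0]]'
python3 -c "
from h import *
go(-65,85,137)"
```

```text
time_s: 3.0
ee_pos: [499.0, 4.9, 197.9]
tcp_rot: [3.141, -0.0, 1.05]
force: [-0.4, 0.9, 1.1]
grip_width: -0.2
t 3.0 tcp [499.    4.9 197.9] [ 3.141 -0.     1.05 ] F [-0.4  0.9  1.1] grip -0.2 world d [ -0.1   0.2 -60.9] tool d [ 0.1 -0.2 60.9] norm 61.0
```

```bash
python3 -m crank '[[[0,0,0],[0,0,8],0],[[0,0,0],[0,0,8],0],[[0,0,0],[0,0,8],0],[[0,0,0],[0,0,8],0],[[0,0,0],[0,0,8],0],[[0,0,0],[0,0,8],0]]'
python3 - <<'E'
from h import *
go(-65,85,137); c,_,_=fitlid("scene")
E
```

```text
time_s: 3.6
ee_pos: [499.0, 4.9, 149.7]
tcp_rot: [3.142, -0.0, 1.05]
force: [-0.7, 0.3, 0.1]
grip_width: 0.3
t 3.6 tcp [499.    4.9 149.7] [ 3.142 -0.     1.05 ] F [-0.7  0.3  0.1] grip 0.3 world d [ -0.1   0.2 -12.7] tool d [ 0.1 -0.2 12.7] norm 13.0
scene pts 3425 normal [ 0.075 -0.015  0.997] angle 0.077 yaw_n -0.2017082895800381
 corners [[411.0, -182.0], [613.0, -225.0], [662.0, 2.0], [461.0, 45.0]] size [232. 206.] ang 77.74690246582031 z at centre [560.2 -91.8 125.8]
 yellow 313 [488.3 -75.4 137.6] dir [ 0.53   0.848 -0.012]
```

```bash
python3 -m crank '[[[0,0,0],[0,0,6],0],[[0,0,0],[0,0,4],0],[[0,0,0],[0,0,2],0],[[0,0,0],[0,0,1],0],[[0,0,0],[0,0,1],0],[[0,0,0],[0,0,0],0]]'
python3 - <<'E'
from h import *
go(-65,85,137); c,_,_=fitlid("scene")
E
```

```text
time_s: 4.25
ee_pos: [499.1, 4.9, 137.0]
tcp_rot: [3.141, -0.0, 1.05]
force: [-2.1, 0.7, 6.5]
grip_width: 0.1
t 4.25 tcp [499.1   4.9 137. ] [ 3.141 -0.     1.05 ] F [-2.1  0.7  6.5] grip 0.1 world d [-0.1  0.2 -0. ] tool d [ 0.1 -0.2  0. ] norm 0.0
scene pts 3237 normal [ 0.001 -0.     1.   ] angle 0.001 yaw_n -0.19791991440741716
 corners [[412.0, -181.0], [612.0, -225.0], [662.0, 2.0], [462.0, 46.0]] size [232. 204.] ang 77.56583404541016 z at centre [560.4 -92.  119.9]
 yellow 286 [486.9 -74.1 126.3] dir [0.547 0.837 0.017]
```

```bash
python3 -m crank '[[[0,0,0],[0,0,1.5],0],[[0,0,0],[0,0,0],0],[[0,0,0],[0,0,-20],0],[[0,0,0],[0,0,-40],0],[[0,0,0],[0,0,-30],50],[[0,0,0],[0,0,0],50]]'
python3 - <<'E'
from h import *
go(-57,0,226)
for n in ["scene","top","wrist"]:
    c,_,_=fitlid(n)
    for d in spotter.mark_of(n,"slot")[:1]: print("slot",d["conf"],unproj(c,*d["at"]))
    cv2.imwrite(f"pics/d_{n}.png",c["color"])
E
```

```text
time_s: 4.9
ee_pos: [500.7, 4.7, 228.9]
tcp_rot: [3.135, -0.003, 1.05]
force: [0.9, -0.4, 0.1]
grip_width: 28.3
t 4.9 tcp [500.7   4.7 228.9] [ 3.135e+00 -3.000e-03  1.050e+00] F [ 0.9 -0.4  0.1] grip 28.3 world d [-11.4 -84.4  -2.9] tool d [-78.9  32.    2.9] norm 85.0
scene pts 3470 normal [ 0.001 -0.     1.   ] angle 0.001 yaw_n -0.13678969936890065
 corners [[410.0, -181.0], [612.0, -225.0], [668.0, 32.0], [467.0, 76.0]] size [264. 206.] ang 77.654296875 z at centre [554.8 -85.9 119.9]
 yellow 283 [486.9 -74.6 126.3] dir [0.539 0.843 0.009]
slot 0.68 [475.87461611 -93.45550665 122.75241855]
top pts 2879 normal [ 0.001 -0.001  1.   ] angle 0.001 yaw_n -0.5152611642979997
 corners [[409.0, -183.0], [610.0, -226.0], [657.0, -6.0], [455.0, 36.0]] size [224. 206.] ang 78.02584838867188 z at centre [ 542.5 -110.4  119.6]
 yellow 335 [487.1 -84.2 124.6] dir [ 0.501  0.866 -0.   ]
slot 0.65 [487.41235244 -86.13015275 122.63118653]
wrist pts 24915 normal [-0.     0.001  1.   ] angle 0.001 yaw_n 2.177755469113479
 corners [[407.0, -183.0], [604.0, -225.0], [652.0, 5.0], [455.0, 46.0]] size [234. 202.] ang 78.16548919677734 z at centre [510.4 -62.4 119.8]
 yellow 3311 [486.1 -82.6 125.9] dir [0.292 0.946 0.143]
slot 0.7 [489.76927298 -82.0826616  123.74514856]
```

View pics/d_wrist.png

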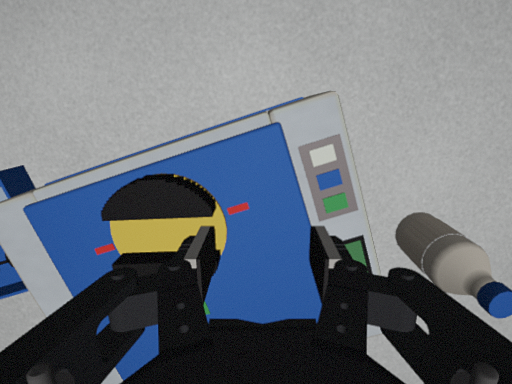

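```bash
python3 -m crank '[[[0,0,0],[-40,16,0],50],[[0,0,0],[-40,16,0],50],[[0,0,0],[0,0,20],50],[[0,0,0],[0,0,20],50],[[0,0,0],[0,0,20],50],[[0,0,0],[0,0,0],50]]'
python3 - <<'E'
from h import *
go(-57,0,142)
s=status.get_state(); d=np.array([488.5,-82,142])-s["ee_pos"]; print(R.from_euler("xyz",s["tcp_rot"]).inv().apply(d).round(1))
c=camera("wrist"); cv2.imwrite("pics/e.png",c["color"])
# tip estimate: nothing; project axis floor and cheek-top centre
print(proj(c,[488.5,-82,124]),proj(c,[488.5,-82,144]))
E
```

```text
time_s: 5.8
ee_pos: [485.4, -80.1, 162.0]
tcp_rot: [-3.136, 0.001, 1.05]
force: [-1.0, 0.1, 0.0]
grip_width: 50.1
t 5.8 tcp [485.4 -80.1 162. ] [-3.136e+00  1.000e-03  1.050e+00] F [-1.   0.1  0. ] grip 50.1 world d [  3.9   0.4 -20. ] tool d [ 2.3  3.3 20. ] norm 20.0
[-0.1  3.8 20. ]
[260.81644621 229.70174321] [260.5959841  244.57296619]
```

View pics/e.png

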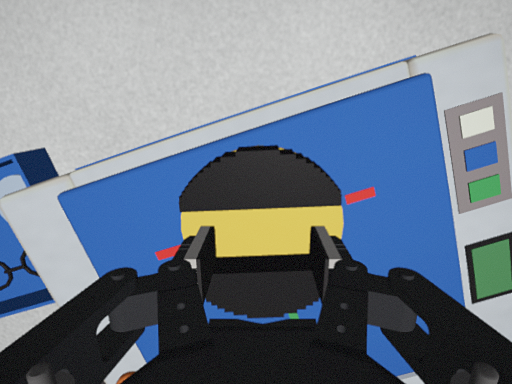

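```bash
python3 -m crank '[[[0,0,0],[0,1.5,0],50],[[0,0,0],[0,0,6],50],[[0,0,0],[0,0,6],50],[[0,0,0],[0,0,5],50],[[0,0,0],[0,0,2],50],[[0,0,0],[0,0,0],50]]'
python3 - <<'E'
from h import *
go(-57,0,142)
c=camera("wrist"); cv2.imwrite("pics/f.png",c["color"])
E
```

```text
time_s: 6.45
ee_pos: [488.1, -81.1, 145.4]
tcp_rot: [-3.141, 0.0, 1.05]
force: [-0.4, -0.2, -0.4]
grip_width: 50.2
t 6.45 tcp [488.1 -81.1 145.4] [-3.141  0.     1.05 ] F [-0.4 -0.2 -0.4] grip 50.2 world d [ 1.2  1.3 -3.4] tool d [1.7 0.3 3.4] norm 4.0
```

View pics/f.png

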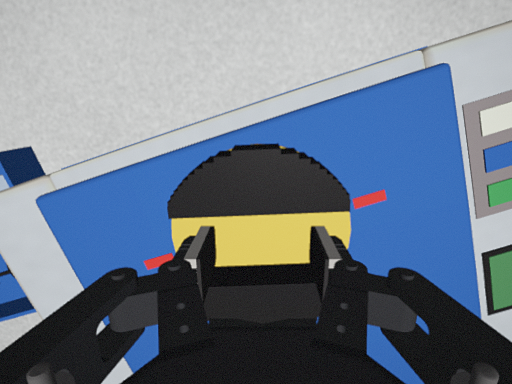

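```bash
python3 -m crank '[[[0,0,0],[0,0,2],50],[[0,0,0.12],[0,0,0],50],[[0,0,0.12],[0,0,0],50],[[0,0,0.12],[0,0,0],50],[[0,0,0.12],[0,0,0],50],[[0,0,0.12],[0,0,0],50],[[0,0,0.12],[0,0,0],50],[[0,0,0.12],[0,0,0],50],[[0,0,0.12],[0,0,0],50],[[0,0,0.12],[0,0,0],50],[[0,0,0.12],[0,0,0],50],[[0,0,0],[0,0,0],50]]'
python3 - <<'E'
from h import *
go(-57,0,142); print(status.get_state()["ft_torque"])
c,_,_=fitlid("scene"); c=camera("wrist"); cv2.imwrite("pics/g.png",c["color"])
E
```

```text
time_s: 7.7
ee_pos: [488.3, -81.2, 143.8]
tcp_rot: [3.142, -0.0, -0.152]
force: [0.0, 0.2, -0.8]
grip_width: 50.3
t 7.7 tcp [488.3 -81.2 143.8] [ 3.142 -0.    -0.152] F [ 0.   0.2 -0.8] grip 50.3 world d [ 0.9  1.4 -1.8] tool d [ 0.7 -1.6  1.8] norm 2.0
[ 0.01556301 -0.00176994  0.03398471]
scene pts 3414 normal [0.001 0.    1.   ] angle 0.001 yaw_n 0.24286174301430888
 corners [[410.0, -182.0], [613.0, -224.0], [661.0, 3.0], [457.0, 46.0]] size [232. 208.] ang 78.21643829345703 z at centre [556.5 -85.3 119.9]
 yellow 217 [504.  -75.1 128.5] dir [0.994 0.044 0.101]
```

View pics/g.png

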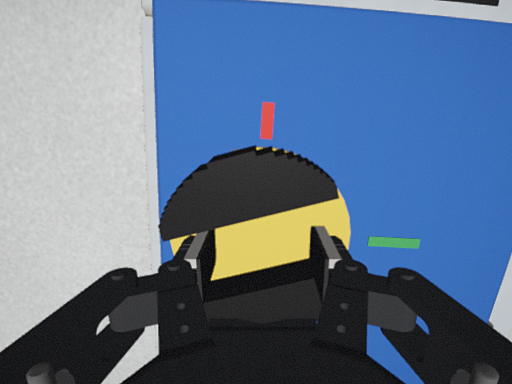

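The fastener follows the fingers with about 13° of lag, and the slot still points roughly 15° short of the green mark at (393,242). I'll keep turning to the stop.

```bash
python3 -m crank '[[[0,0,0.1],[0,0,0],50],[[0,0,0.1],[0,0,0],50],[[0,0,0.06],[0,0,0],50],[[0,0,0.03],[0,0,0],50],[[0,0,0],[0,0,0],50]]'
python3 - <<'E'
from h import *
go(-57,0,142); print(status.get_state()["ft_torque"]); fitlid("scene")
E
```

```text
time_s: 8.3
ee_pos: [488.3, -81.4, 143.9]
tcp_rot: [3.141, -0.0, -0.438]
force: [0.0, -2.4, 0.4]
grip_width: 50.0
t 8.3 tcp [488.3 -81.4 143.9] [ 3.141 -0.    -0.438] F [ 0.  -2.4  0.4] grip 50.0 world d [ 1.   1.7 -1.9] tool d [ 0.2 -1.9  1.9] norm 3.0
[-0.33237566  0.07599562  0.06508411]
scene pts 3342 normal [ 0.001 -0.     1.   ] angle 0.001 yaw_n -0.3838899358362269
 corners [[409.0, -180.0], [611.0, -224.0], [667.0, 28.0], [465.0, 73.0]] size [258. 207.] ang 77.54745483398438 z at centre [558.4 -84.  119.9]
 yellow 237 [497.4 -83.  127.9] dir [-0.997  0.018 -0.071]
```

```bash
python3 -m crank '[[[0,0,0.03],[0,0,0],50],[[0,0,0.03],[0,0,0],50],[[0,0,0],[0,0,0],50]]'
python3 -c "
from h import *
go(-57,0,142); print(status.get_state()['ft_torque'])"
python3 -m crank '[[[0,0,0.03],[0,0,0],50],[[0,0,0],[0,0,0],50]]'
python3 - <<'E'
from h import *
go(-57,0,142); print(status.get_state()["ft_torque"])
c=camera("wrist"); cv2.imwrite("pics/i.png",c["color"])
E
```

```text
time_s: 8.65
ee_pos: [488.2, -81.5, 143.8]
tcp_rot: [3.141, -0.0, -0.498]
force: [-1.4, -3.9, 0.7]
grip_width: 49.8
t 8.65 tcp [488.2 -81.5 143.8] [ 3.141 -0.    -0.498] F [-1.4 -3.9  0.7] grip 49.8 world d [ 1.   1.8 -1.8] tool d [ 0.1 -2.1  1.8] norm 3.0
[-0.78599465  0.20476459  0.50285347]
time_s: 8.85
ee_pos: [488.2, -81.5, 143.8]
tcp_rot: [3.14, -0.0, -0.526]
force: [-2.1, -5.0, 0.1]
grip_width: 50.1
t 8.85 tcp [488.2 -81.5 143.8] [ 3.14  -0.    -0.526] F [-2.1 -5.   0.1] grip 50.1 world d [ 1.1  1.8 -1.8] tool d [ 0.  -2.1  1.8] norm 3.0
[-1.009052    0.38050141  2.0466209 ]
```

View pics/i.png

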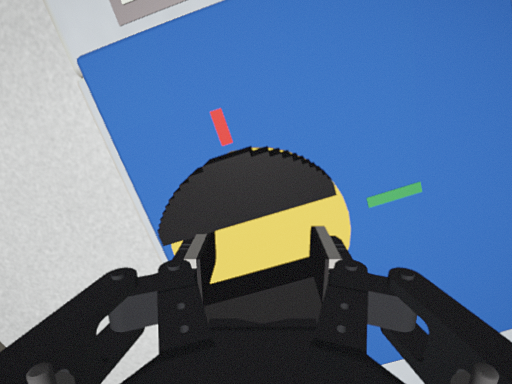

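Torque rose to 2 N m against the stop. The slot now runs parallel to the green mark at (395,195). I'll relieve the fingers within the slot play and lift straight out.

```bash
python3 -m crank '[[[0,0,-0.1],[0,0,0],50],[[0,0,-0.1],[0,0,0],50],[[0,0,0],[0,0,-10],50],[[0,0,0],[0,0,-20],50],[[0,0,0],[0,0,-40],50],[[0,0,0],[0,0,-40],50],[[0,0,0],[0,0,-40],50],[[0,0,0],[-40,0,-10],50],[[0,0,0],[-40,0,0],50],[[0,0,0],[-30,0,0],50],[[0,0,0],[0,0,0],50],[[0,0,0],[0,0,0],50]]'
python3 - <<'E'
from h import *
go(-57,0,142)
fitlid("wrist");fitlid("scene");c,_,_=fitlid("top")
for t in ["tray_mid","bottle_mid","pot_mid","block_mid"]:
    for d in spotter.mark_of("top",t)[:2]: print(t,round(d["conf"],2),np.round(d["at"],1),unproj(c,*d["at"]).round(1))
s=camera("scene")
cv2.imwrite("pics/j.png",np.hstack([cv2.resize(c["color"][130:270,150:350],(400,280)),cv2.resize(s["color"][100:300,130:370],(400,333))[:280]]))
E
```

```text
time_s: 10.1
ee_pos: [384.2, -45.3, 304.8]
tcp_rot: [-3.141, -0.002, -0.331]
force: [0.1, -0.9, -0.1]
grip_width: 50.1
t 10.1 tcp [384.2 -45.3 304.8] [-3.141e+00 -2.000e-03 -3.310e-01] F [ 0.1 -0.9 -0.1] grip 50.1 world d [ 105.1  -34.4 -162.8] tool d [110.2  -1.6 163.1] norm 197.0
wrist pts 29236 normal [-0.001  0.001  1.   ] angle 0.001 yaw_n 2.1320222119689447
 corners [[406.0, -183.0], [611.0, -227.0], [660.0, 2.0], [455.0, 46.0]] size [234. 209.] ang 77.93944549560547 z at centre [550.  -73.7 119.8]
 yellow 2799 [485.8 -81.7 124.5] dir [-0.972  0.236 -0.005]
scene pts 3427 normal [-0. -0.  1.] angle 0.0 yaw_n -2.0323828125986925
 corners [[409.0, -182.0], [613.0, -225.0], [661.0, 3.0], [458.0, 46.0]] size [233. 208.] ang 78.08650970458984 z at centre [555.6 -85.5 119.9]
 yellow 293 [491.8 -83.8 126. ] dir [-0.993  0.121 -0.017]
top pts 2928 normal [-0.001  0.001  1.   ] angle 0.001 yaw_n 2.4312960991806545
 corners [[409.0, -183.0], [610.0, -226.0], [658.0, -0.0], [457.0, 43.0]] size [231. 205.] ang 78.00836181640625 z at centre [ 551.1 -107.1  119.6]
 yellow 240 [496.2 -87.8 134.5] dir [ 0.184  0.03  -0.982]
tray_mid 0.96 [308.8 235.6] [ 399.9 -368.1    4.5]
tray_mid 0.93 [383.  194.7] [ 540.3 -640.4    4.1]
bottle_mid 0.57 [163.2 158.3] [660.9 126.1 103.5]
bottle_mid 0.57 [200.  208.4] [413.  -57.8 716.2]
pot_mid 0.81 [295.5 186.8] [ 573.4 -327.9    7.5]
block_mid 0.4 [276.1 184.5] [ 558.1 -247.2  144.3]
```

View pics/j.png

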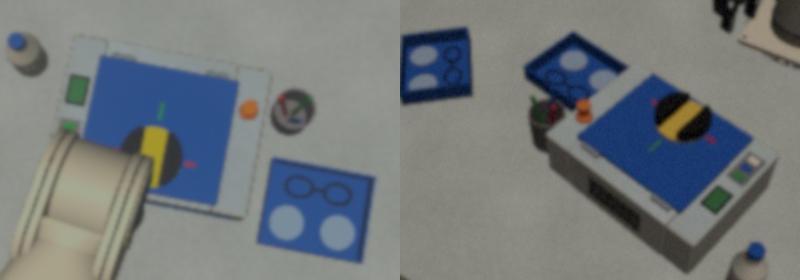

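```bash
python3 -c "
from workcell import manip
print(manip.close_job())"
```

```text
the job is handed in; nothing more can be done
None
```

The cover is shut and the fastener is locked, and I handed the job in at about 10 s of the 45 s allowed. I pushed the cover down at `cover_left` with closed fingertips. I then set both fingertips in the slot and turned it clockwise to the stop.

**Last checks:**
- **Cover:** its angle measured 0.00 rad in all three camera views, with the upper face at about 120 mm as it should be.
- **Fastener:** the turning moment rose to about 2 N m at the stop. Afterwards the wrist camera put the slot about 0.03 rad from the machine's x axis, in line with the green mark.
- **Other things:** the tray, bottle, pen pot and orange block stand where they were, by eye and to within about 15 mm by the detector, which is roughly its own scatter.
- **Arm:** the TCP ended about 305 mm above the work surface on the robot side, with under 1 N at the wrist.

**Disagreements:** two of the final slot-direction fits were unreliable. The arm hid part of the slot from the top camera. The scene camera was about 0.09 rad off the machine's x axis, probably because the slot walls cover part of the floor from its angle. The detector also reported a second bottle, which was the arm itself.

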